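Unhook the bench meter past the sprung keeper

ROBOT

A 6-joint arm with a two-finger parallel gripper is mounted at the origin on the work surface. World frame = base frame: x ahead of the robot, y to its left, z up, the work surface at z = 0. Lengths are in m, angles in rad, forces in N, time in s.
With the tool pointing down it reaches from about 0.35 to 0.975 m from the base axis. Payload 7.1 kg.
Tool frame: the origin (TCP) lies at the very end of the fingers, on their centre line; the grasp point (between the pads) lies 19 mm behind it; z points along the fingers, y is the line along which they close (so a half turn about z gives the same grasp; the last joint's range is limited). The gripper opens to 88 mm and grips with 3 to 60 N. Pads are 20 mm wide; open, the fingers measure 115 mm over their backs; the gripper's body (75 mm by 178 mm) begins 61 mm behind the grasp point.
Start: joints at [1.32, 0.423, 1.63, -0, 1.089, -0.019], TCP at [0.144, 0.608, 0.223] pointing down, gripper open.
Joint ranges: [-3, 3], [-0.9, 2.11], [0.09, 2.58], [-1.31, 4.45], [0.11, 2.69], [-2.54, 2.54]. Speed limits (rad/s): [2.39, 2.39, 3.01, 3.14, 3.14, 3.14].

INTERFACE

Orientations are given as a rotation vector (axis times angle).
In Python, from bench import get_state, grab_frame, sign_off gives the robot as it stands. The module is installed in compiled form; this text tells all that it offers.
- The arm moves only by the tool send_rows, never from a script. Its argument "deltas" is a list of rows, each a list of 7 numbers: the gripper command: -1 is fully open, 1 is shut, values between are in proportion, then the shift along the tool's x, y, z in m, then the turn, a rotation vector about the tool's x, y, z in rad. In form: [[grip, tx, ty, tz, ax, ay, az], ...]. A call has 1 to 12 rows; each row shifts and turns the commanded pose from where the row before left it, along the tool's axes as they then stand; what a row does not reach is not made up. A row lasts 1/10 s, in which the tool goes at most 50 mm and 8.59 degrees, less where a joint would pass 70% of its speed; a pose out of reach is approached as far as the arm can. A call is refused whole if a number of a shift passes 0.05 or a number of a turn 0.15, either way. A call with a gripper value outside its range is refused whole. The fingers move at their own pace and stop on an object; "grip_force" is the grip in N (left out, the last holds). Time passes only in rows, so rows that do not move let the fingers close. It gives the time, the measured TCP pose, the force, the opening and the grip force at its end, in the units of the state.
- get_state(): the state, without advancing time (a new reading comes with each control period).
- grab_frame(name): name is "scene" or "top" or "wrist"; returns a dict with "color" (420x560x3 uint8, red, green, blue), "vfov" (degrees; the focal length in pixels is half the picture's height over the tangent of half this angle, whatever the lens; pixels are square), "cx", "cy" (the principal point, pixels), "dist" ([k1, k2, p1, p2, k3] as OpenCV has them; the pictures are not rectified), "eye" and "orientation" of the camera in the world. Camera axes: x right, y up, looking along -z (the intrinsics and any distortion apply to the point x, -y, -z); pixel columns grow to the right and rows downward; lengths in m; the calibration is good to about 2 mm. A picture is of the moment at which its call begins. There is no depth.
- sign_off(): hands the job in; it is judged then, once.
The state is a dict: "time_s": time; "joints": joint angles; "qvel": joint speeds; "tau": joint torques, N m; "tool_pos": TCP position; "tcp_rot": TCP orientation; "force": force on the tool from outside, world axes, zero at the start; "moment": the same for the moment, N m; "opening": opening from 0.0 (shut) to 1.0 (fully open); "gripper_force": force on a finger pad.
Only numpy, scipy, OpenCV 4.12 (cv2) and the standard library are available. Lean on these libraries where they do the work, as an engineer would, in place of code of your own. Each camera call takes 0.05 s, during which the arm holds its last target. There are 200 camera calls.

TASK

The bench meter hangs by its handle on the hook of the stand. Grip the handle, press the hook's sprung keeper open with the handle bar itself until the bar is in the throat, lift it out over the tip and off the hook without forcing the hook or touching the stand with the gripper, and set the meter down upright inside the shallow tray. Lower it gently, do not drop it, and leave everything else on the desk where it is.

Things in the scene. Friction and masses are not known exactly. Their poses are not given: they have to be found in the camera images.
- stand: Fixed steel stand with a rigid hook (upright plate, 8 mm thick in y, at y = 0) on which the meter hangs. Origin on the desk below the seat, z up; +x is the way the hook points and the handle comes off. Foot at x = -45 to -165, post (229 mm high) and clamp at -82 to -114 mm. The hook is clamped up to 20 mm forward or back of the nominal x values given for all its parts; this is not measured: find it by feel.
- seat (a point): Point fixed to the stand, nominal hook seat: on the upper edge of the hook's level arm (height 189 mm, x = 0; axes as the stand's). The arm is 22 mm deep (lower edge at 167 mm) and runs from the seat's back at x = -60 mm to the tip. An overhang covers the seat, underside at 209 mm, top at 219 mm, from the back to its lip at x = +10 mm: no straight lift.
- throat (a point): Point fixed to the stand, nominal middle of the throat at bar-centre height (x = +17, height 195 mm). The throat is the 14 mm wide gap, open upwards, between the overhang's lip (x = +10) and the hook's upturned tip (x = +24 to +32 mm, top at 207 mm, 18 mm above the arm). The hook itself may sit up to 20 mm forward or back of this point.
- keeper (a joint): Sprung keeper: a steel fork 17 mm wide straddling the hook just in front of the lip, face to the seat at nominal x = +12 mm, hinged at height 173, top at 211 mm. 0 = shut, up to 1.3 rad tipped towards +x. The bar starts it at about 4 N and needs 6 to 10 N in the throat (about 0.45 rad in its middle); the tip behind is a rigid stop. It springs shut by itself.
- handle (a point): Centre of the handle's crossbar on a grey bench meter (0.2 to 0.4 kg). Bar along y, 120 mm long, 10 mm thick in x, 12 mm high; 8 mm uprights at y = +-56 mm. Case below: 56 (x) x 130 (y) x 55 mm high, its top 66 mm and underside 121 mm below this point. At first the bar lies on the hook's arm, centre at height 195 mm; grip it from above about 28 mm to one side of the hook.
- handle_low (a point): Point on the top of the meter's case, 66 mm under the bar's centre. The hook passes through the handle, so the case stays under the hook's arm (38 mm free at first): lift 22 to 33 mm from first height, bar above the tip, then draw the meter off level along the stand's +x until the bar is 90 mm or more in front of the seat point, the case clear of the tip, before lifting further.
- tray: A fixed shallow black tray, 112 mm in x, 186 mm in y, 16 mm high, walls and floor 5 mm thick (inside 102 x 176 mm). Origin at the centre of its underside on the desk, z up.
- bezel_mid (a point): Bystander: a white plastic ring, 60 mm across and 8 mm high, on the desk; the point is at its centre.
- lens_mid (a point): Bystander: a black camera lens, 64 mm across and 50 mm high, on the desk; the point is at its centre.
- tape_mid (a point): Bystander: a roll of tape, 90 mm across and 35 mm high, on the desk; the point is at its centre.
- flask_mid (a point): Bystander: a small white bottle, 42 mm across and 95 mm high, on the desk; the point is at its centre.
- gauge_mid (a point): Bystander: a round brass-cased gauge, 80 mm across and 32 mm high, on the desk; the point is at its centre.
- knurl_mid (a point): Bystander: a dark steel cylinder, 36 mm across and 40 mm high, on the desk; the point is at its centre.
- driver_grip (a point): Bystander: a screwdriver, 150 mm long, lying on the desk; the point is on its handle.
Not all that is in view belongs to the job. What is shaped like the part that bears handle but brown or pink is not meant.

How it is judged:
By the outcome, as a careful person would: the job done as asked, in the order asked, and still so for the second after the job is handed in, with the robot touching nothing.
It also fails if it takes over 64 s, if anything falls off the work surface, if the arm or the gripper's body presses on something with over 40 N, if the wrist force passes 120 N, or if a joint passes its speed limit or range.

## Working session

There is one attempt and no reset: what is moved stays moved. The work goes in short steps, Python scripts to look and compute and a tool call to move; the robot and the scene stay as the last step left them, time stands still between calls to the robot, and variables do not carry over. Pictures are saved under pics/ and viewed, at most 13 in all, crops included, and the job is handed in when it is done.

Besides the shell and the picture viewer there is one more tool, called after "Request:" as name([rows], argument=value, ...), one row to a line, values as JSON. send_rows: Moves the arm, as the interface text tells. Its arguments: {"type":"object","properties":{"deltas":{"type":"array"},"grip_force":{"type":"number"}},"required":["deltas"]}

```bash
mkdir -p pics
cat > h.py <<'E'
import numpy as np, cv2, pickle
from bench import get_state, grab_frame
from scipy.spatial.transform import Rotation as R
def K(f):
    h=f['color'].shape[0]; fl=h/2/np.tan(np.radians(f['vfov'])/2)
    return np.array([[fl,0,f['cx']],[0,fl,f['cy']],[0,0,1.]])
def rot(f):
    o=np.array(f['orientation'],float)
    return o if o.shape==(3,3) else (R.from_rotvec(o).as_matrix() if o.size==3 else R.from_quat(o).as_matrix())
def ray(f,u,v):
    p=cv2.undistortPoints(np.array([[[u,v]]],float),K(f),np.array(f['dist'],float))[0,0]
    d=rot(f)@np.array([p[0],-p[1],-1]); return np.array(f['eye']),d
def atz(f,u,v,z):
    e,d=ray(f,u,v); return e+d*(z-e[2])/d[2]
def proj(f,P):
    c=(np.atleast_2d(P)-np.array(f['eye']))@rot(f); c=c*[1,-1,-1]
    return cv2.projectPoints(c,np.zeros(3),np.zeros(3),K(f),np.array(f['dist'],float))[0][:,0]
def snap(n,tag):
    f=grab_frame(n); pickle.dump(f,open(f'{tag}.pkl','wb')); cv2.imwrite(f'pics/{tag}.png',f['color'][:,:,::-1]); return f
def load(t): return pickle.load(open(t+'.pkl','rb'))
E
python3 - <<'E'
from h import *
for n in ('scene','top','wrist'):
    f=snap(n,n+'0'); print(n,f['vfov'],f['eye'],f['orientation'],f['dist'])
a=[cv2.imread(f'pics/{n}0.png') for n in('scene','top')]
print(get_state())
E
```

```text
scene 52.00385899254326 [1.08171193 0.554082   0.69372647] [0.46832445 1.04678448 2.06818175] [-0.04233581  0.          0.          0.          0.        ]
top 53.90719759489714 [0.37599304 0.07499396 1.09143566] [ 0.12379027 -0.1192085  -1.59417478] [0.01945162 0.         0.         0.         0.        ]
wrist 71.26034456481577 [0.07137593 0.62386948 0.38321813] [-0.23247894 -0.18251944  1.32976968] [-0.05076188  0.          0.          0.          0.        ]
{'time_s': 0.15, 'joints': array([ 1.31998852e+00,  4.23686522e-01,  1.63048177e+00, -2.44218081e-05,
        1.08859115e+00, -1.89904995e-02]), 'qvel': array([-3.59471770e-04, -1.98420336e-03, -3.64631449e-03, -7.03002153e-05,
       -8.73281841e-04,  3.65323355e-04]), 'tau': array([-2.80996738e-05, -5.44987249e+01, -2.73915339e+01,  6.43604365e-02,
        2.04172754e-02, -3.17666149e-05]), 'tool_pos': array([0.14346374, 0.60788292, 0.22207986]), 'tcp_rot': array([-3.63289553e-01, -3.12037987e+00,  1.82062107e-03]), 'force': array([ 0.7219463 , -0.38367586, -0.22431049]), 'moment': array([-0.00816766,  0.00165023, -0.026059  ]), 'gripper_force': 0.0, 'opening': 1.0002431634915205}
```

View pics/scene0.png

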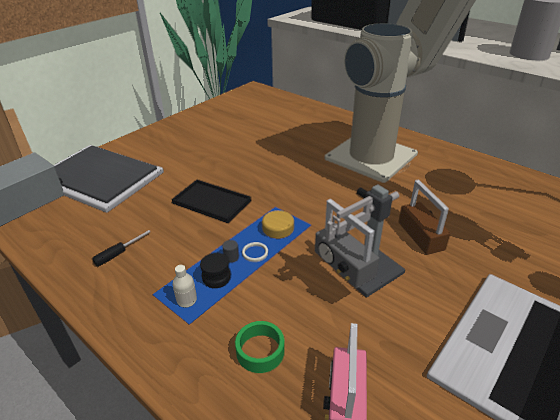

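View pics/top0.png

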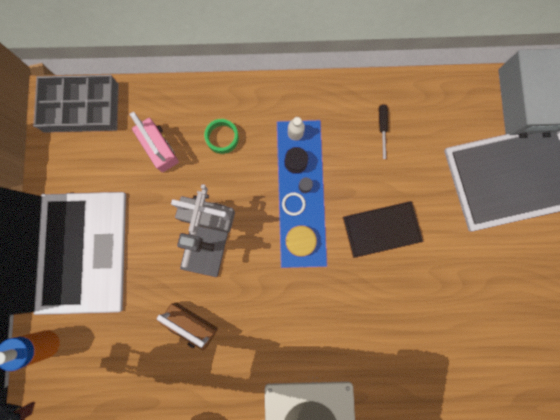

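Candidates: grey meter on the stand (scene (350,235), top (200,212)); brown look-alike (scene (425,225), top (187,325)); pink look-alike (scene (348,380), top (153,143)). The grey one, hanging on the hook, is the one. The tray is the black rectangle at top (383,229). Close crop next.

Run:
```python
from h import *
a=cv2.imread('pics/scene0.png')[170:300,300:420]; b=cv2.imread('pics/top0.png')[165:285,155:255]
a=cv2.resize(a,(400,433),interpolation=cv2.INTER_CUBIC); b=cv2.resize(b,(361,433),interpolation=cv2.INTER_CUBIC)
cv2.imwrite('pics/crop1.png',np.hstack([a,b]))
f=load('top0')
for u,v in [(344,217),(411,202),(422,240),(355,256)]: print(atz(f,u,v,0.016))
```

```text
[ 0.52041527 -0.11066582  0.016     ]
[ 0.55550061 -0.28870792  0.016     ]
[ 0.4547872  -0.30926158  0.016     ]
[ 0.41796008 -0.13361229  0.016     ]
```

View pics/crop1.png

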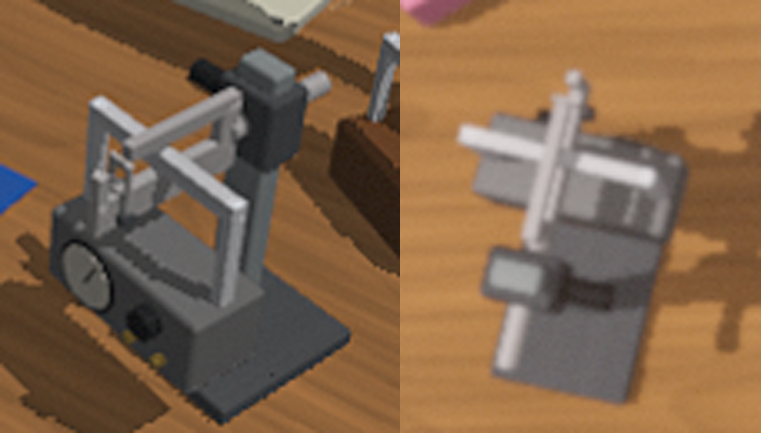

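Run:
```python
from h import *
f=load('top0');s=load('scene0')
c=lambda x,y:(155+(x-400)/3.61,165+y/3.61)
sc=lambda x,y:(300+x/3.333,170+y/3.333)
for n,x,y,z in [('barL',462,137,.201),('barR',653,176,.201),('ovback',530,240,.219),('ovlip',565,97,.219),('tip',574,73,.207),('footBL',495,375,.01),('footBR',628,402,.01),('footFR',665,240,.012)]:
    print(n,c(x,y),atz(f,*c(x,y),z).round(4))
for n,x,y,z in [('barL',97,101,.201),('barR',242,207,.201),('ovlip',127,146,.219),('ovback',240,92,.219),('footBR',350,330,.01),('footFR',220,420,.01)]:
    print('s',n,atz(s,*sc(x,y),z).round(4))
```

```text
barL (172.17451523545708, 202.95013850415512) [0.5368 0.2953 0.201 ]
barR (225.0831024930748, 213.75346260387812) [0.5097 0.1798 0.201 ]
ovback (191.01108033240996, 231.4819944598338) [0.471  0.2502 0.219 ]
ovlip (200.70637119113573, 191.86980609418282) [0.5561 0.2297 0.219 ]
tip (203.19944598337952, 185.22160664819944) [0.5733 0.2264 0.207 ]
footBL (181.31578947368422, 268.8781163434903) [0.3971 0.3169 0.01  ]
footBR (218.1578947368421, 276.3573407202216) [0.3753 0.2215 0.01  ]
footFR (228.40720221606648, 231.4819944598338) [0.4908 0.1937 0.012 ]
s barL [0.5131 0.1857 0.201 ]
s barR [0.5424 0.2995 0.201 ]
s ovlip [0.5572 0.2352 0.219 ]
s ovback [0.476  0.2566 0.219 ]
s footBR [0.3973 0.321  0.01  ]
s footFR [0.5188 0.2952 0.01  ]
```

Request:
send_rows([
  [0, 0, 0, -0.006, 0, 0, 0.15],
  [0, 0, 0, -0.006, 0, 0, 0.15],
  [0, 0, 0, -0.006, 0, 0, 0.15],
  [0, 0, 0, -0.006, 0, 0, 0.15],
  [0, 0, 0, -0.006, 0, 0, 0.15],
  [0, 0, 0, -0.006, 0, 0, 0.15],
  [0, 0, 0, -0.006, 0, 0, 0.15],
  [0, 0, 0, -0.006, 0, 0, 0.15],
  [0, 0, 0, -0.006, 0, 0, 0.15],
  [0, 0, 0, -0.006, 0, 0, 0.15],
  [0, 0, 0, 0, 0, 0, 0.074],
  [0, 0, 0, 0, 0, 0, 0],
], grip_force=40)

```text
time_s: 1.35
tool_pos: [0.1435, 0.6082, 0.2826]
tcp_rot: [2.467, 1.945, -0.0]
force: [0.1, -0.3, -0.3]
opening: 0.501
gripper_force: 0.0
```

Request:
send_rows([
  [0, -0.023, 0.036, 0, 0, 0, 0],
  [0, -0.023, 0.036, 0, 0, 0, 0],
  [0, -0.023, 0.036, 0, 0, 0, 0],
  [0, -0.023, 0.036, 0, 0, 0, 0],
  [0, -0.023, 0.036, 0, 0, 0, 0],
  [0, -0.023, 0.036, 0, 0, 0, 0],
  [0, -0.023, 0.036, 0, 0, 0, 0],
  [0, -0.023, 0.036, 0, 0, 0, 0],
  [0, -0.023, 0.036, 0, 0, 0, 0],
  [0, -0.023, 0.036, 0, 0, 0, 0],
  [0, -0.023, 0.036, 0, 0, 0, 0],
  [0, 0, 0, 0, 0, 0, 0],
])

```text
time_s: 2.55
tool_pos: [0.4724, 0.2669, 0.2825]
tcp_rot: [2.468, 1.942, 0.0]
force: [0.0, 0.2, -0.3]
opening: 0.503
gripper_force: 0.0
```

Run:
```python
from h import *
f=snap('wrist','w1'); print(f['eye'],get_state()['tool_pos'])
cv2.imwrite('pics/w1v.png',cv2.resize(f['color'][:,:,::-1],(800,600)))
```

```text
[0.4893569  0.3376615  0.44361624] [0.47087175 0.26830982 0.28231813]
```

View pics/w1v.png

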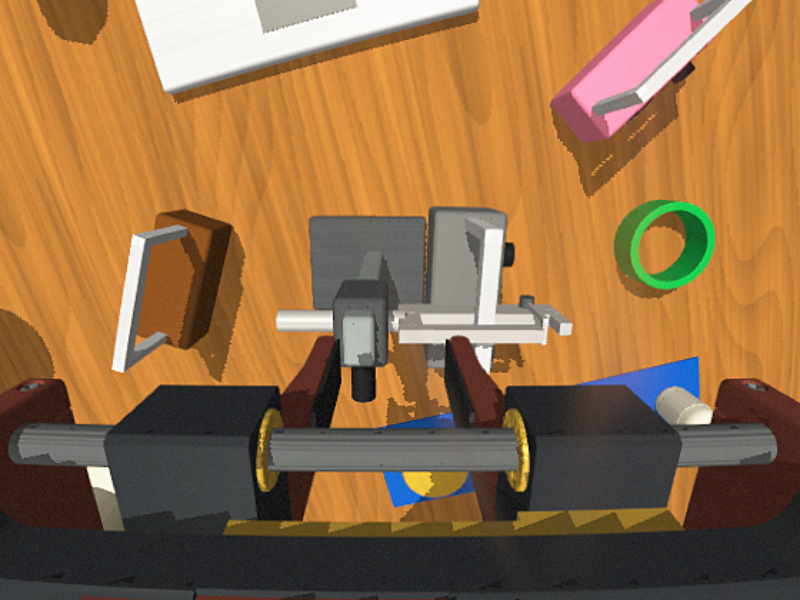

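Run:
```python
from h import *
f=load('w1'); O=np.array([.5255,.240,0]); X=np.array([.972,-.234,0]);Y=np.array([.234,.972,0])
for n,u,v,z in [('barL',481,260,.201),('barR',501,260,.201),('barL2',474,352,.201),('barR2',493,352,.201),('bar+yend',490,230,.201),('lip',548,333,.219),('ovedge+',450,319,.219),('ovedge-',450,343,.219),('tipend',572,328,.207),('clampTL',345,318,.24),('clampTR',375,318,.24)]:
    p=atz(f,u*.7,v*.7,z); print(n,p.round(4),((p-O)@X).round(4),((p-O)@Y).round(4))
a=f['color'][190:290,180:430][:,:,::-1]; cv2.imwrite('pics/w1c.png',cv2.resize(a,(800,320),interpolation=cv2.INTER_CUBIC))
```

```text
barL [0.5298 0.2801 0.201 ] -0.0052 0.04
barR [0.5414 0.2773 0.201 ] 0.0067 0.04
barL2 [0.5151 0.2234 0.201 ] -0.0063 -0.0186
barR2 [0.5267 0.2205 0.201 ] 0.0057 -0.0187
bar+yend [0.5381 0.2962 0.201 ] -0.0009 0.0576
lip [0.557  0.2332 0.219 ] 0.0322 0.0008
ovedge+ [0.5036 0.255  0.219 ] -0.0248 0.0095
ovedge- [0.5007 0.2407 0.219 ] -0.0243 -0.0051
tipend [0.5754 0.2273 0.207 ] 0.0515 -0.0007
clampTL [0.4499 0.276  0.24  ] -0.0819 0.0173
clampTR [0.4649 0.2724 0.24  ] -0.0665 0.0173
```

View pics/w1c.png

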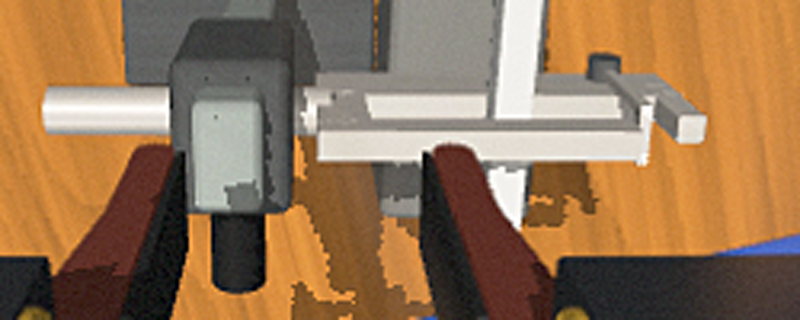

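The crop confirms the grey, silver-handled meter: the bar crosses the hook at crop (512,110), lip at about (645,140), tip at (690,127), and the clamp well behind at (235,150). Bar centre agrees to 1–2 mm with the first estimate (height and length check).

Request:
send_rows([
  [0, -0.014, 0.02, 0, 0, 0, 0],
  [0, -0.014, 0.02, 0, 0, 0, 0],
  [0, -0.015, 0.02, 0, 0, 0, 0],
  [0, 0, 0, 0, 0, 0, 0],
  [0, 0, 0, 0, 0, 0, 0],
])

```text
time_s: 3.1
tool_pos: [0.5173, 0.215, 0.2824]
tcp_rot: [-2.465, -1.946, 0.001]
force: [-0.8, 0.5, 0.2]
opening: 0.503
gripper_force: 0.0
```

Request:
send_rows([
  [0, 0, 0, 0.015, 0, 0, 0],
  [0, 0, 0, 0.015, 0, 0, 0],
  [0, 0, 0, 0.015, 0, 0, 0],
  [0, 0, 0, 0.015, 0, 0, 0],
  [0, 0, 0, 0.015, 0, 0, 0],
  [0, 0, 0, 0.012, 0, 0, 0],
  [0, 0, 0, 0.01, 0, 0, 0],
  [0, 0, 0, 0.009, 0, 0, 0],
  [0, 0, 0, 0, 0, 0, 0],
  [0, 0, 0, 0, 0, 0, 0],
])

```text
time_s: 4.1
tool_pos: [0.5182, 0.2144, 0.1768]
tcp_rot: [-2.466, -1.946, -0.0]
force: [0.3, -0.9, 0.1]
opening: 0.497
gripper_force: 0.0
```

Run:
```python
from h import *
f=snap('wrist','w2'); print(get_state()['tool_pos'],get_state()['force'])
s=snap('scene','s2')
a=cv2.resize(f['color'][150:320,150:430][:,:,::-1],(800,486)); cv2.imwrite('pics/w2v.png',a)
```

```text
[0.51841957 0.21437719 0.17709734] [-0.4435061  -0.5781502  -0.73219397]
```

View pics/w2v.png

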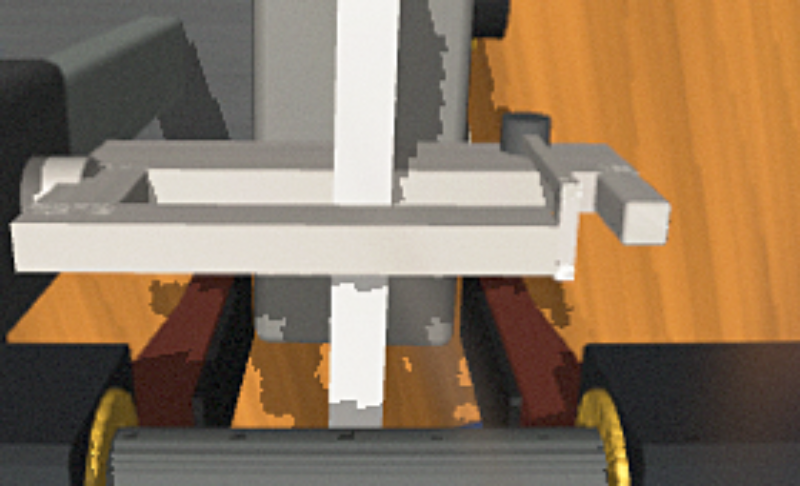

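Bar at crop x≈359 sits centred between fingers (245 and 465), hook and lip to the +y side, no contact. Close the grip.

Request:
send_rows([
  [1, 0, 0, 0, 0, 0, 0],
  [1, 0, 0, 0, 0, 0, 0],
  [1, 0, 0, 0, 0, 0, 0],
  [1, 0, 0, 0, 0, 0, 0],
  [1, 0, 0, 0, 0, 0, 0],
  [1, 0, 0, 0, 0, 0, 0],
  [1, 0, 0, 0, 0, 0, 0],
], grip_force=50)

```text
time_s: 4.9
tool_pos: [0.5182, 0.2142, 0.1767]
tcp_rot: [2.466, 1.946, 0.0]
force: [-0.3, -0.9, 1.8]
opening: 0.111
gripper_force: 49.9
```

Request:
send_rows([
  [1, 0, 0, -0.001, 0, 0, 0],
  [1, 0, 0, -0.001, 0, 0, 0],
  [1, 0, 0, -0.001, 0, 0, 0],
  [1, 0, 0, 0, 0, 0, 0],
  [1, 0, 0, 0, 0, 0, 0],
])

```text
time_s: 5.4
tool_pos: [0.518, 0.2142, 0.1796]
tcp_rot: [-2.466, -1.946, 0.0]
force: [0.2, 0.1, -3.7]
opening: 0.11
gripper_force: 49.9
```

Request:
send_rows([
  [1, 0, 0.005, 0, 0, 0, 0],
  [1, 0, 0.005, 0, 0, 0, 0],
  [1, 0, 0.005, 0, 0, 0, 0],
  [1, 0, 0.004, 0, 0, 0, 0],
  [1, 0, 0.003, 0, 0, 0, 0],
  [1, 0, 0, 0, 0, 0, 0],
])

```text
time_s: 6.0
tool_pos: [0.5399, 0.209, 0.1796]
tcp_rot: [2.467, 1.945, 0.0]
force: [-1.2, 0.2, -2.4]
opening: 0.112
gripper_force: 49.9
```

Request:
send_rows([
  [1, 0, 0.001, 0, 0, 0, 0],
  [1, 0, 0.001, 0, 0, 0, 0],
  [1, 0, 0.001, 0, 0, 0, 0],
  [1, 0, 0, 0, 0, 0, 0],
])

```text
time_s: 6.4
tool_pos: [0.5425, 0.2084, 0.1797]
tcp_rot: [2.466, 1.946, 0.0]
force: [0.2, -0.2, -2.9]
opening: 0.111
gripper_force: 49.9
```

Request:
send_rows([
  [1, 0, 0.001, 0, 0, 0, 0],
  [1, 0, 0.001, 0, 0, 0, 0],
  [1, 0, 0.001, 0, 0, 0, 0],
  [1, 0, 0, 0, 0, 0, 0],
])

```text
time_s: 6.8
tool_pos: [0.5452, 0.2077, 0.1796]
tcp_rot: [-2.466, -1.945, 0.001]
force: [-0.8, 0.5, -3.2]
opening: 0.11
gripper_force: 49.9
```

Request:
send_rows([
  [1, 0, 0.001, 0, 0, 0, 0],
  [1, 0, 0.001, 0, 0, 0, 0],
  [1, 0, 0, 0, 0, 0, 0],
])

```text
time_s: 7.1
tool_pos: [0.5469, 0.2073, 0.1796]
tcp_rot: [-2.466, -1.946, 0.001]
force: [-3.1, 0.7, -1.9]
opening: 0.107
gripper_force: 50.0
```

Request:
send_rows([
  [1, 0, 0.001, 0, 0, 0, 0],
  [1, 0, 0.001, 0, 0, 0, 0],
  [1, 0, 0.001, 0, 0, 0, 0],
  [1, 0, 0, 0, 0, 0, 0],
])

```text
time_s: 7.5
tool_pos: [0.5499, 0.2065, 0.1794]
tcp_rot: [-2.466, -1.945, 0.001]
force: [-3.3, 2.0, -2.8]
opening: 0.113
gripper_force: 50.0
```

Request:
send_rows([
  [1, 0, 0.001, 0, 0, 0, 0],
  [1, 0, 0.001, 0, 0, 0, 0],
  [1, 0, 0.001, 0, 0, 0, 0],
  [1, 0, 0.001, 0, 0, 0, 0],
  [1, 0, 0, 0, 0, 0, 0],
])

```text
time_s: 8.0
tool_pos: [0.5532, 0.2055, 0.1791]
tcp_rot: [-2.466, -1.945, 0.003]
force: [-5.6, 0.9, -3.0]
opening: 0.108
gripper_force: 50.0
```

Request:
send_rows([
  [1, 0, 0.001, 0, 0, 0, 0],
  [1, 0, 0, 0, 0, 0, 0],
  [1, 0, 0, 0, 0, 0, 0],
])

```text
time_s: 8.3
tool_pos: [0.554, 0.2053, 0.1791]
tcp_rot: [-2.466, -1.945, 0.003]
force: [-6.4, 2.5, -3.3]
opening: 0.107
gripper_force: 50.0
```

Request:
send_rows([
  [1, 0, 0.001, 0, 0, 0, 0],
  [1, 0, 0, 0, 0, 0, 0],
  [1, 0, 0, 0, 0, 0, 0],
])

```text
time_s: 8.6
tool_pos: [0.5549, 0.2051, 0.1791]
tcp_rot: [-2.466, -1.945, 0.004]
force: [-7.1, 1.9, -2.7]
opening: 0.11
gripper_force: 50.0
```

Request:
send_rows([
  [1, 0, 0.001, 0, 0, 0, 0],
  [1, 0, 0, 0, 0, 0, 0],
  [1, 0, 0, 0, 0, 0, 0],
])

```text
time_s: 8.9
tool_pos: [0.5559, 0.2048, 0.1791]
tcp_rot: [-2.466, -1.945, 0.004]
force: [-6.7, 2.9, -1.3]
opening: 0.11
gripper_force: 50.0
```

Request:
send_rows([
  [1, 0, 0.001, 0, 0, 0, 0],
  [1, 0, 0, 0, 0, 0, 0],
  [1, 0, 0, 0, 0, 0, 0],
])

```text
time_s: 9.2
tool_pos: [0.5568, 0.2046, 0.1791]
tcp_rot: [-2.465, -1.945, 0.004]
force: [-6.6, 1.8, -2.5]
opening: 0.114
gripper_force: 50.0
```

Run:
```python
from h import *
f=snap('wrist','w3'); print(get_state()['tool_pos'],get_state()['force'])
a=cv2.resize(f['color'][150:320,200:480][:,:,::-1],(800,486),interpolation=cv2.INTER_CUBIC); cv2.imwrite('pics/w3v.png',a)
```

```text
[0.55681802 0.20456816 0.17918714] [-6.39339621  1.38809988 -2.4425509 ]
```

View pics/w3v.png

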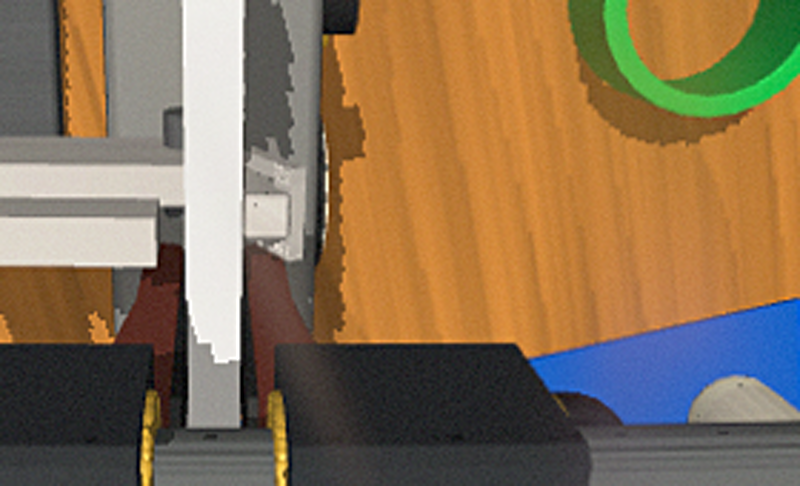

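The picture shows the bar (crop x 185–245) past the lip (x 158) and against the tipped keeper, just behind the tip (x 247+). Parallax-corrected rear gap is about 3 mm, so back off 1 mm and lift.

Request:
send_rows([
  [1, 0, -0.001, 0, 0, 0, 0],
  [1, 0, 0, 0, 0, 0, 0],
  [1, 0, 0, -0.002, 0, 0, 0],
  [1, 0, 0, -0.002, 0, 0, 0],
  [1, 0, 0, 0, 0, 0, 0],
])

```text
time_s: 9.75
tool_pos: [0.5566, 0.2047, 0.1836]
tcp_rot: [-2.466, -1.946, 0.002]
force: [-5.6, 0.3, -1.5]
opening: 0.113
gripper_force: 50.0
```

Request:
send_rows([
  [1, 0, 0, -0.002, 0, 0, 0],
  [1, 0, 0, -0.002, 0, 0, 0],
  [1, 0, 0, 0, 0, 0, 0],
])

```text
time_s: 10.05
tool_pos: [0.557, 0.2048, 0.1878]
tcp_rot: [2.466, 1.946, -0.0]
force: [-5.9, 1.0, -1.5]
opening: 0.107
gripper_force: 50.0
```

Request:
send_rows([
  [1, 0, 0, -0.002, 0, 0, 0],
  [1, 0, 0, -0.002, 0, 0, 0],
  [1, 0, 0, 0, 0, 0, 0],
])

```text
time_s: 10.35
tool_pos: [0.557, 0.2049, 0.1919]
tcp_rot: [2.467, 1.946, 0.0]
force: [-5.1, 1.1, -2.7]
opening: 0.113
gripper_force: 50.0
```

Request:
send_rows([
  [1, 0, 0, -0.002, 0, 0, 0],
  [1, 0, 0, -0.002, 0, 0, 0],
  [1, 0, 0, 0, 0, 0, 0],
])

```text
time_s: 10.65
tool_pos: [0.5575, 0.205, 0.1962]
tcp_rot: [2.466, 1.945, 0.002]
force: [-2.9, 0.6, -2.6]
opening: 0.111
gripper_force: 50.0
```

Request:
send_rows([
  [1, 0, 0, -0.002, 0, 0, 0],
  [1, 0, 0, -0.002, 0, 0, 0],
  [1, 0, 0, -0.002, 0, 0, 0],
  [1, 0, 0, -0.002, 0, 0, 0],
  [1, 0, 0, 0, 0, 0, 0],
])

```text
time_s: 11.15
tool_pos: [0.5575, 0.205, 0.2042]
tcp_rot: [2.466, 1.945, 0.002]
force: [0.1, 0.2, -2.8]
opening: 0.108
gripper_force: 49.9
```

Run:
```python
from h import *
f=snap('scene','s3'); g=snap('wrist','w4'); print(get_state()['tool_pos'],get_state()['force'])
a=cv2.resize(f['color'][160:300,290:430][:,:,::-1],(400,400),interpolation=cv2.INTER_CUBIC)
b=cv2.resize(g['color'][150:320,230:400][:,:,::-1],(400,400),interpolation=cv2.INTER_CUBIC); cv2.imwrite('pics/s3v.png',np.hstack([a,b]))
```

```text
[0.55715717 0.20491102 0.20379328] [ 0.66882826  0.0504792  -3.40613456]
```

View pics/s3v.png

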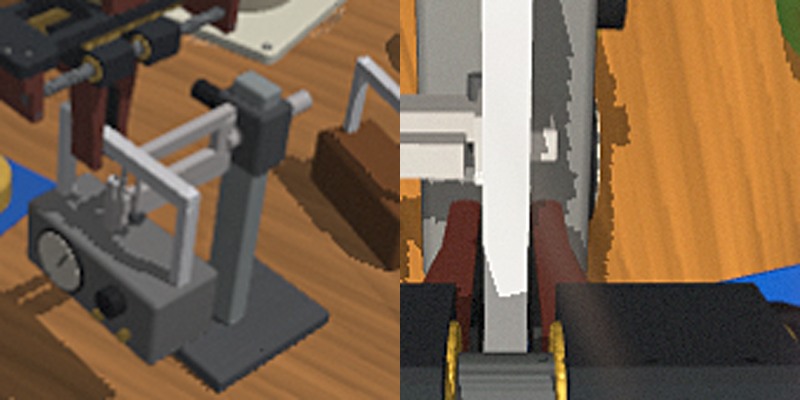

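Bar is level above the tip (scene-crop (150,165), tip below at (120,190)), and the keeper has sprung free. Draw off level along +x.

Request:
send_rows([
  [1, 0, 0.004, 0, 0, 0, 0],
  [1, 0, 0.006, 0, 0, 0, 0],
  [1, 0, 0.008, 0, 0, 0, 0],
  [1, 0, 0.01, 0, 0, 0, 0],
  [1, 0, 0.01, 0, 0, 0, 0],
  [1, 0, 0.01, 0, 0, 0, 0],
  [1, 0, 0.01, 0, 0, 0, 0],
  [1, 0, 0.01, 0, 0, 0, 0],
  [1, 0, 0.01, 0, 0, 0, 0],
  [1, 0, 0.01, 0, 0, 0, 0],
  [1, 0, 0.008, 0, 0, 0, 0],
  [1, 0, 0.004, 0, 0, 0, 0],
])

```text
time_s: 12.45
tool_pos: [0.6551, 0.1814, 0.2036]
tcp_rot: [2.467, 1.945, 0.0]
force: [0.4, 0.9, -3.1]
opening: 0.109
gripper_force: 49.9
```

Request:
send_rows([
  [1, 0, 0, 0, 0, 0, 0],
  [1, 0, 0, -0.005, 0, 0, 0],
  [1, 0, 0, -0.01, 0, 0, 0],
  [1, 0, 0, -0.01, 0, 0, 0],
  [1, 0, 0, -0.01, 0, 0, 0],
  [1, 0, 0, -0.01, 0, 0, 0],
  [1, 0, 0, -0.01, 0, 0, 0],
  [1, 0, 0, -0.01, 0, 0, 0],
  [1, 0, 0, -0.01, 0, 0, 0],
  [1, 0, 0, -0.005, 0, 0, 0],
  [1, 0, 0, 0, 0, 0, 0],
])

```text
time_s: 13.55
tool_pos: [0.6547, 0.1817, 0.2848]
tcp_rot: [2.466, 1.945, 0.002]
force: [-0.7, 0.0, -2.9]
opening: 0.112
gripper_force: 49.9
```

Request:
send_rows([
  [1, -0.01, -0.001, 0, 0, 0, 0],
  [1, -0.02, -0.003, 0, 0, 0, 0],
  [1, -0.03, -0.004, 0, 0, 0, 0],
  [1, -0.035, -0.005, 0, 0, 0, 0],
  [1, -0.035, -0.005, 0, 0, 0, 0],
  [1, -0.035, -0.005, 0, 0, 0, 0],
  [1, -0.035, -0.005, 0, 0, 0, 0],
  [1, -0.035, -0.005, 0, 0, 0, 0],
  [1, -0.035, -0.005, 0, 0, 0, 0],
  [1, -0.035, -0.005, 0, 0, 0, 0],
  [1, -0.035, -0.005, 0, 0, 0, 0],
  [1, -0.035, -0.004, 0, 0, 0, 0],
])

```text
time_s: 14.75
tool_pos: [0.514, -0.1729, 0.2833]
tcp_rot: [-2.467, -1.945, 0.001]
force: [0.8, -0.3, -2.5]
opening: 0.113
gripper_force: 49.9
```

Request:
send_rows([
  [1, -0.03, -0.004, 0, 0, 0, 0],
  [1, -0.02, -0.002, 0, 0, 0, 0],
  [1, -0.01, -0.001, 0, 0, 0, 0],
  [1, 0, 0, 0, 0, 0, 0],
  [1, 0, 0, 0, 0, 0, -0.07],
  [1, 0, 0, 0, 0, 0, -0.1],
  [1, 0, 0, 0, 0, 0, -0.1],
  [1, 0, 0, 0, 0, 0, -0.1],
  [1, 0, 0, 0, 0, 0, -0.07],
  [1, 0, 0, 0, 0, 0, 0],
])

```text
time_s: 15.75
tool_pos: [0.4956, -0.2267, 0.2836]
tcp_rot: [-1.98, -2.438, -0.0]
force: [0.2, 0.1, -2.8]
opening: 0.11
gripper_force: 49.9
```

Run:
```python
from h import *
f=load('top0'); s=load('scene0')
def quad(f,x0,y0,x1,y1):
    c=f['color'][y0:y1,x0:x1].astype(int); m=(c.max(2)<70).astype(np.uint8)
    m=cv2.morphologyEx(m,cv2.MORPH_OPEN,np.ones((3,3)))
    cs,_=cv2.findContours(m,0,2); k=max(cs,key=cv2.contourArea); r=cv2.minAreaRect(k); print(r,cv2.contourArea(k))
    e=cv2.approxPolyDP(k,5,True)[:,0]+[x0,y0]; return e
for f,b in((f,(330,190,440,270)),(s,(160,170,260,230))):
    e=quad(f,*b); P=np.array([atz(f,u,v,.016) for u,v in e]); print(e.tolist()); print(P.round(4),P.mean(0))
snap('wrist','w5'); g=snap('top','t5'); st=get_state(); print(st['tool_pos'],st['tcp_rot'],st['force'])
a=cv2.resize(g['color'][150:310,300:480][:,:,::-1],(450,400)); b=cv2.resize(load('w5')['color'][:,:,::-1],(350,262)); b=cv2.copyMakeBorder(b,0,138,0,0,0)
cv2.imwrite('pics/v5.png',np.hstack([a,b]))
```

```text
((52.58427429199219, 38.865169525146484), (40.47471618652344, 70.15616607666016), 77.00537872314453) 2685.0
[[411, 203], [345, 217], [354, 255], [420, 241]]
[[ 0.5528 -0.2885  0.016 ]
 [ 0.5203 -0.1133  0.016 ]
 [ 0.4206 -0.1312  0.016 ]
 [ 0.4523 -0.3039  0.016 ]] [ 0.48652574 -0.20921551  0.016     ]
((50.94999694824219, 30.149993896484375), (74.6297378540039, 31.939001083374023), 18.43494987487793) 1845.5
[[172, 199], [226, 222], [250, 201], [199, 180]]
[[ 0.562  -0.284   0.016 ]
 [ 0.5378 -0.0992  0.016 ]
 [ 0.4352 -0.1139  0.016 ]
 [ 0.4539 -0.2979  0.016 ]] [ 0.4972203  -0.19873515  0.016     ]
[ 0.49561846 -0.2269437   0.28356173] [-1.98369742e+00 -2.43571973e+00 -2.25671581e-04] [-0.23500149 -0.24027209 -3.26732802]
```

View pics/v5.png

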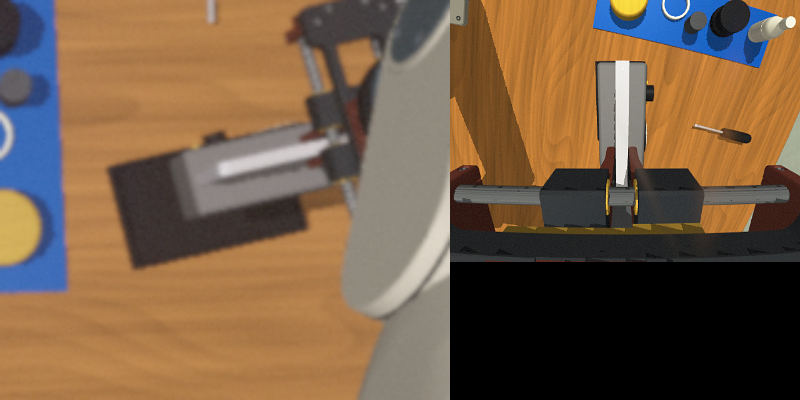

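Top view shows the meter aligned with the tray (long sides parallel) but a few mm towards the base; wrist view shows it gripped square. Correct a little and lower.

Request:
send_rows([
  [1, -0.003, -0.001, 0.005, 0, 0, 0],
  [1, -0.003, -0.001, 0.01, 0, 0, 0],
  [1, 0, 0, 0.015, 0, 0, 0],
  [1, 0, 0, 0.02, 0, 0, 0],
  [1, 0, 0, 0.02, 0, 0, 0],
  [1, 0, 0, 0.02, 0, 0, 0],
  [1, 0, 0, 0.02, 0, 0, 0],
  [1, 0, 0, 0.015, 0, 0, 0],
  [1, 0, 0, 0.01, 0, 0, 0],
  [1, 0, 0, 0.005, 0, 0, 0],
  [1, 0, 0, 0, 0, 0, 0],
])

```text
time_s: 16.95
tool_pos: [0.4945, -0.2339, 0.143]
tcp_rot: [-1.982, -2.436, 0.0]
force: [-0.3, -0.8, -2.7]
opening: 0.107
gripper_force: 49.9
```

Run:
```python
from h import *
f=snap('scene','s6');g=snap('wrist','w6'); st=get_state(); print(st['tool_pos'],st['force'])
a=cv2.resize(f['color'][80:260,120:320][:,:,::-1],(500,450),interpolation=cv2.INTER_CUBIC)
b=cv2.resize(g['color'][60:260,200:333][:,:,::-1],(300,450)); cv2.imwrite('pics/v6.png',np.hstack([a,b]))
```

```text
[ 0.49521485 -0.23418864  0.14411387] [-0.30540202  0.31563398 -2.27010097]
```

View pics/v6.png

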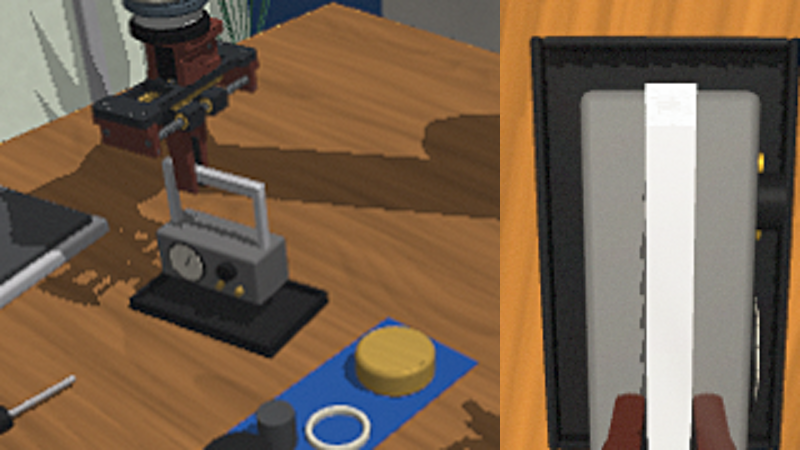

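Run:
```python
from h import *
f=load('w6'); c=lambda x,y:(200+(x-500)*133/300,60+y*200/450)
T=np.array([.4950,-.2340,0]); X=np.array([.979,.204,0]);Y=np.array([-.204,.979,0])
h=.144+.0183-.066
for n,x,y,z in [('trayTL',532,38,.016),('trayTR',797,40,.016),('trayBL',545,448,.016),('caseTL',583,92,h),('caseTR',760,92,h),('bartop',670,84,.144+.0183+.006)]:
    p=atz(f,*c(x,y),z); print(n,p.round(4),'toolx',((p-T)@Y).round(4),'tooly',((p-T)@X).round(4))
```

```text
trayTL [ 0.4168 -0.1318  0.016 ] toolx 0.116 tooly -0.0557
trayTR [ 0.523  -0.1106  0.016 ] toolx 0.1151 tooly 0.0526
trayBL [ 0.4506 -0.3117  0.016 ] toolx -0.067 tooly -0.0593
caseTL [ 0.4517 -0.1525  0.0963] toolx 0.0886 tooly -0.0257
caseTR [ 0.5037 -0.1417  0.0963] toolx 0.0886 tooly 0.0273
bartop [ 0.4778 -0.1512  0.1683] toolx 0.0846 tooly 0.0
```

Measured: tray centre and case centre agree within 2–3 mm. Lower gently.

Request:
send_rows([
  [1, 0, -0.001, 0.006, 0, 0, 0],
  [1, 0, -0.001, 0.006, 0, 0, 0],
  [1, 0, 0, 0.006, 0, 0, 0],
  [1, 0, 0, 0.005, 0, 0, 0],
  [1, 0, 0, 0.004, 0, 0, 0],
  [1, 0, 0, 0.003, 0, 0, 0],
  [1, 0, 0, 0.001, 0, 0, 0],
  [1, 0, 0, 0, 0, 0, 0],
])

```text
time_s: 17.85
tool_pos: [0.4929, -0.2343, 0.1125]
tcp_rot: [-1.982, -2.437, 0.0]
force: [-0.2, 0.0, -3.2]
opening: 0.109
gripper_force: 49.9
```

Request:
send_rows([
  [1, 0, 0, 0.001, 0, 0, 0],
  [1, 0, 0, 0.001, 0, 0, 0],
  [1, 0, 0, 0, 0, 0, 0],
])

```text
time_s: 18.15
tool_pos: [0.4929, -0.2344, 0.1107]
tcp_rot: [1.982, 2.437, 0.0]
force: [-0.2, 0.6, -3.2]
opening: 0.107
gripper_force: 49.9
```

Request:
send_rows([
  [1, 0, 0, 0.001, 0, 0, 0],
  [1, 0, 0, 0, 0, 0, 0],
  [1, 0, 0, 0, 0, 0, 0],
])

```text
time_s: 18.45
tool_pos: [0.4929, -0.2344, 0.1097]
tcp_rot: [-1.983, -2.437, 0.0]
force: [-0.5, -0.4, -2.9]
opening: 0.111
gripper_force: 49.9
```

Request:
send_rows([
  [1, 0, 0, 0.001, 0, 0, 0],
  [1, 0, 0, 0, 0, 0, 0],
  [1, 0, 0, 0, 0, 0, 0],
])

```text
time_s: 18.75
tool_pos: [0.4929, -0.2344, 0.1086]
tcp_rot: [-1.982, -2.437, 0.0]
force: [-0.4, -0.4, -3.6]
opening: 0.11
gripper_force: 49.9
```

Request:
send_rows([
  [1, 0, 0, 0.001, 0, 0, 0],
  [1, 0, 0, 0, 0, 0, 0],
  [1, 0, 0, 0, 0, 0, 0],
])

```text
time_s: 19.05
tool_pos: [0.4931, -0.2344, 0.1078]
tcp_rot: [1.982, 2.437, 0.0]
force: [0.8, 0.5, -0.7]
opening: 0.108
gripper_force: 49.9
```

Request:
send_rows([
  [1, 0, 0, 0.0005, 0, 0, 0],
  [1, 0, 0, 0, 0, 0, 0],
  [1, 0, 0, 0, 0, 0, 0],
])

```text
time_s: 19.35
tool_pos: [0.4931, -0.2345, 0.1078]
tcp_rot: [1.982, 2.437, 0.0]
force: [-2.0, 0.7, 5.2]
opening: 0.11
gripper_force: 49.9
```

Request:
send_rows([
  [0.7, 0, 0, 0, 0, 0, 0],
  [0.6, 0, 0, 0, 0, 0, 0],
  [0.5, 0, 0, 0, 0, 0, 0],
  [0.3, 0, 0, 0, 0, 0, 0],
  [0.3, 0, 0, 0, 0, 0, 0],
  [0.3, 0, 0, 0, 0, 0, 0],
])

```text
time_s: 19.95
tool_pos: [0.4929, -0.2343, 0.1071]
tcp_rot: [-1.982, -2.437, 0.0]
force: [0.2, 0.3, -0.2]
opening: 0.349
gripper_force: 0.0
```

Request:
send_rows([
  [0.3, 0, 0, -0.005, 0, 0, 0],
  [0.3, 0, 0, -0.01, 0, 0, 0],
  [0.3, 0, 0, -0.015, 0, 0, 0],
  [0.3, 0, 0, -0.02, 0, 0, 0],
  [0.3, 0, 0, -0.02, 0, 0, 0],
  [0.3, 0, 0, -0.02, 0, 0, 0],
  [0.3, 0, 0, -0.02, 0, 0, 0],
  [0.3, 0, 0, -0.01, 0, 0, 0],
  [0.3, 0, 0, 0, 0, 0, 0],
])

```text
time_s: 20.85
tool_pos: [0.4938, -0.2348, 0.2291]
tcp_rot: [1.98, 2.434, 0.001]
force: [0.3, 0.9, 0.8]
opening: 0.35
gripper_force: 0.0
```

Run:
```python
from h import *
f=snap('scene','s7'); st=get_state(); print(st['tool_pos'],st['force'])
cv2.imwrite('pics/v7.png',f['color'][:,:,::-1])
```

```text
[ 0.49312608 -0.23447077  0.22781065] [-0.89835231  1.04565911 -0.66726368]
```

View pics/v7.png

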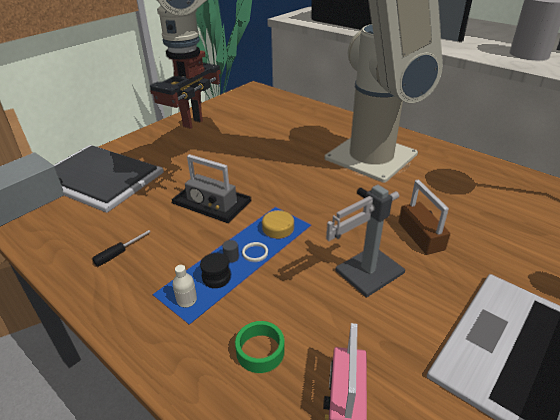

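The meter stands upright in the tray at (211,190), the gripper is clear above it, and the bystanders are where they were.

```bash
python3 -c "from bench import sign_off; print(sign_off())"
```

```text
the job is handed in; nothing more can be done
None
```

The meter is off the hook and standing upright in the tray. I set it down gently, the gripper is clear of it, nothing else on the desk has moved, and the job is handed in at about 21 s.

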